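# Put three mixed-up desk things back into their own stands

## Robot

A 6-joint arm with a two-finger parallel gripper is mounted at the origin on a cart in front of the work surface, level with it; the furniture and walls round the work are solid. World frame = base frame: x ahead of the robot, y to its left, z up, the work surface at z = 0. Lengths are in m, angles in degrees, forces in N, time in s.
With the tool pointing down it reaches from about 0.4 to 0.825 m from the base axis. Payload 7 kg.
Tool frame: the origin (TCP) lies at the centre of the arm's flange, where the gripper is bolted on; the fingertips stand 178 mm ahead of it and the grasp point (between the pads) lies 159 mm ahead of it (ctrl.hold_point_z is the distance from the TCP to the grasp point, in m); z points along the fingers, y is the line along which they close (so a half turn about z gives the same grasp; the last joint's range is limited). The gripper opens to 88 mm and grips with 3 to 60 N. Pads are 19 mm wide; open, the fingers measure 130 mm over their backs; the gripper's body (78 mm by 193 mm) begins 47 mm behind the grasp point.
Start: joints at [80.678, 20.546, 0.682, 0, -70.136, -16.507], TCP at [0.294, 0.608, 0.405] pointing down, gripper open.
Joint ranges: [-176.03, 176.03], [-82.01, 121.73], [-58.28, 71.71], [-173.87, 95.51], [-174.79, -0.11], [-173.66, 173.66]. Speed limits (degrees/s): [136.94, 136.94, 172.46, 180, 180, 180].

## Interface

Orientations are given as [roll, pitch, yaw] about the fixed x, y, z axes, in that order (R = Rz(yaw) Ry(pitch) Rx(roll)).
In Python, from plant import ctrl gives the robot as it stands.
- The arm moves only by the shell command python3 -m inch 'ROWS'. ROWS is JSON, one flat list of numbers, 7 for each row, row after row: the closure, from 0 (fully open) to 1 (shut), then the shift along the tool's x, y, z in mm, then the turn, a rotation vector about the tool's x, y, z in degrees. In form: [hand, x, y, z, wx, wy, wz, hand, x, y, z, wx, wy, wz, ...]. A call has 1 to 5 rows; each row is the pose to reach, as a shift and turn from the pose commanded when the call began, along the tool's axes at that moment; what a row does not reach only later rows make up. A row lasts 1/10 s, in which the tool goes at most 50 mm and 8.59 degrees, less where a joint would pass 70% of its speed; a pose out of reach is approached as far as the arm can. A call with a gripper value outside its range is refused whole. The fingers move at their own pace and stop on an object; the grip force is fixed at half the most. Time passes only in rows, so rows that repeat a pose let the fingers close. It gives the time, the measured TCP pose, the force, the opening and the grip force at its end, in the units of the state.
- ctrl.get_obs(): the state, without advancing time (a new reading comes with each control period).
- ctrl.snapshot(name): name is "scene" or "side" or "wrist"; returns a dict with "frame" (420x560x3 uint8, red, green, blue), "K" (3x3 intrinsics, pixels), "R" (3x3) and "t" (3): a world point X has camera coordinates R X + t. Camera axes: x right, y down, z forward; pixel columns grow to the right and rows downward; lengths in m; the calibration is good to about 2 mm. The wrist camera is an equidistant fisheye: a pixel r from the principal point sees the ray r / f radians off the axis. A picture is of the moment at which its call begins. There is no depth.
- ctrl.close_job(): hands the job in; it is judged then, once.
Trained networks look in a picture, given as the dict that the camera call returned (one of the last four; its "shot" number tells which), for a name from the list of things; names that differ only in an ending like _2 or _b are one class to them, and where a whole thing is asked for, a point or a joint stands for the part that bears it (a point fixed in the world has none). Each returns a list of dicts, best first, with "p" (0 to 1); they miss things now and then, are a little off and sometimes report something else, mostly with a low value. They report only what shows in the picture. A call takes as long as a camera call.
- ctrl.recognise(picture, thing): "location" ([x, y, z] in m, in world coordinates, good to about 4 mm: the middle of the surface that is visible of it).
- ctrl.trace(picture, thing): "pixels" (420x560 bool, what is visible of it).
- ctrl.mark_of(picture, thing): "location" ([x, y, z] in m, in world coordinates, good to about 4 mm: a listed point, or the origin of a listed thing).
The state is a dict: "clock": time; "joint_pos": joint angles; "qvel": joint speeds; "tau": joint torques, N m; "tool_pos": TCP position; "orientation": TCP orientation; "force": force on the tool from outside, world axes, zero at the start; "moment": the same for the moment, N m; "opening": finger opening in m; "gripper_force": force on a finger pad.
Only numpy, scipy, OpenCV 4.12 (cv2) and the standard library are available. Lean on these libraries where they do the work, as an engineer would, in place of code of your own. Each camera call takes 0.05 s, during which the arm holds its last target. There are 200 camera calls.

## Task

The date stamp, the glue stick and the sticky-note pad have been left in each other's stands: put each one back into the stand whose pocket has its shape (stamp upright in the rectangular pocket, glue stick upright in the round pocket, pad flat in the long narrow tray), so that each sits down on the pocket's floor. The black rubber mat is free for setting something aside on the way; do not disturb the coin roll or the pack of cards.

Things in the scene. Friction and masses are not known exactly. Their poses are not given: they have to be found in the camera images.
- stamp_centre (a point): Date stamp: upright self-inking stamp, 74 mm tall, black foot 30 mm (its x) by 46 mm (its y), grey waist, red grip on top. Point: its centre, 37 mm above its underside. The red grip, 28 mm (x) by 44 mm (y), reaches from 40 to 74 mm above the underside; take it there, across x. z up. About 85 g. At the start it stands in the pad tray's pocket.
- glue_centre (a point): Glue stick: upright round tube, 27 mm in diameter, 92 mm tall, white with a yellow band. Point: its centre, 46 mm above its underside; z up along the tube. About 35 g. At the start it stands in the stamp stand's pocket.
- pad_centre (a point): Sticky-note pad: slim pale-green block lying flat, 23 mm (its x) by 78 mm (its y, long) by 13 mm high. Point: its centre, 6.5 mm above its underside; z up. Take it across x. About 15 g. At the start it lies across the rim of the glue stand, over the round pocket, its underside 10 mm above the desk, turned any way.
- stamp_pocket (a point): Stamp stand: fixed white block, 78 mm (x) by 96 mm (y), 10 mm high, with one rectangular pocket 44 mm (x) by 62 mm (y), 6 mm deep, lined with grey felt. Point: the centre of the pocket's floor, 4 mm above the desk; z up. The stamp belongs here, its y along the pocket's y (either way round).
- glue_pocket (a point): Glue stand: fixed white square block, 80 mm by 80 mm, 10 mm high, with one round pocket 44 mm in diameter, 6 mm deep, lined with grey felt. Point: the centre of the pocket's floor, 4 mm above the desk; z up. The glue stick belongs here.
- pad_pocket (a point): Pad tray: fixed white tray, 65 mm (x) by 120 mm (y), 10 mm high, with one long pocket 39 mm (x) by 94 mm (y), 6 mm deep; its two long side walls are cut away down to the floor's level over the middle 50 mm, for the fingers. Point: the centre of the pocket's floor, 4 mm above the desk; z up. The pad belongs here, lying flat, its y along the pocket's y (either way round).
- mat_top (a point): Free spot: fixed black ribbed rubber mat, 110 mm by 110 mm, 3 mm thick, empty at the start. Point: the centre of its top face; z up. The three stands and the mat stand in any of four places on the desk, one of them to the right of the receipt printer; the printer, 0.16 m high, stands fixed between them, centred near x = 0.45, y = -0.13.
- coin_centre (a point): Bystander: upright paper-wrapped coin roll, 26 mm in diameter, 52 mm tall, loose. Point: its centre, 26 mm above the desk. Leave it where it is.
- cards_centre (a point): Bystander: pack of plastic cards lying flat, 56 mm (x) by 88 mm (y) by 22 mm high, loose. Point: its centre, 11 mm above the desk. Leave it where it is.

How it is judged (in metres and radians):
At the end, for the whole second after the job is handed in: Stamp and glue stick stand upright on the floors of the rectangular and the round pocket, the pad lies flat on the floor of the long tray: each centre within 13 mm (pad 14 mm) sideways of its pocket centre, within 3 mm of seated height, tilted under 0.1 rad, at rest (horizontal distance between stamp_centre and stamp_pocket below 0.013 m and z of stamp_centre in the frame of stamp_pocket between 0.034 and 0.04 m and horizontal distance between glue_centre and glue_pocket below 0.013 m and z of glue_centre in the frame of glue_pocket between 0.043 and 0.049 m and horizontal distance between pad_centre and pad_pocket below 0.014 m and z of pad_centre in the frame of pad_pocket between 0.0035 and 0.0095 m and angle between each of stamp_centre, glue_centre, pad_centre's own z axis and vertical below 0.1 rad and linear speed of each of date_stamp, glue_stick, note_pad below 0.02 m/s and angular speed of each of date_stamp, glue_stick, note_pad below 0.3 rad/s); the robot touches nothing.
It fails at once if the coin roll is pushed away (more than 25 mm) or knocked over (distance of coin_centre from where it was at the start of the episode above 0.025 m).
It fails at once if the pack of cards is pushed away (more than 25 mm) (distance of cards_centre from where it was at the start of the episode above 0.025 m).
It also fails if it takes over 112 s, if anything falls off the work surface, if the arm or the gripper's body presses on something with over 40 N, if the wrist force passes 120 N, or if a joint passes its speed limit or range.

## Working session

There is one attempt and no reset: what is moved stays moved. The work goes in short steps, Python scripts to look and compute and a shell command to move; the robot and the scene stay as the last step left them, time stands still between calls to the robot, and variables do not carry over. Pictures are saved under pics/ and viewed, at most 14 in all, crops included, and the job is handed in when it is done.

```bash
ls; mkdir -p pics; cat > look.py <<'E'
import cv2
from plant import ctrl
names=["stamp_centre","glue_centre","pad_centre","stamp_pocket","glue_pocket","pad_pocket","mat_top","coin_centre","cards_centre"]
def snap(cam,fn=None):
    s=ctrl.snapshot(cam)
    if fn: cv2.imwrite("pics/"+fn,s["frame"][:,:,::-1])
    return s
E
python3 - <<'E'
from look import *
for c in ["scene","side"]:
    s=snap(c,c+"0.png")
    print(c,s["R"].round(2).tolist(),s["t"].round(3).tolist(),s["K"].round(0).tolist())
    for n in names:
        for d in ctrl.mark_of(s,n)[:2]: print(n,round(d["p"],2),[round(float(v),4) for v in d["location"]])
print(ctrl.get_obs())
E
```

```text
pics
scene [[-0.91, -0.41, -0.02], [-0.31, 0.71, -0.63], [0.27, -0.57, -0.77]] [0.457, 0.193, 1.246] [[414.0, 0.0, 281.0], [0.0, 414.0, 205.0], [0.0, 0.0, 1.0]]
stamp_centre 0.47 [0.6397, 0.0756, 0.0458]
glue_centre 0.71 [0.5132, 0.0229, 0.0265]
glue_centre 0.56 [0.4449, 0.2202, 0.0493]
pad_centre 0.4 [0.4566, -0.3623, 0.0163]
stamp_pocket 0.74 [0.4435, 0.2085, 0.0058]
glue_pocket 0.74 [0.4564, -0.3721, 0.0005]
pad_pocket 0.97 [0.6411, 0.0748, 0.0035]
coin_centre 0.59 [0.365, 0.357, 0.0084]
coin_centre 0.48 [0.5117, 0.0216, 0.0287]
cards_centre 0.51 [0.3626, 0.359, 0.0067]
side [[0.88, -0.48, 0.01], [-0.21, -0.39, -0.9], [0.43, 0.79, -0.44]] [-0.443, 0.148, 0.934] [[411.0, 0.0, 287.0], [0.0, 411.0, 215.0], [0.0, 0.0, 1.0]]
stamp_centre 0.53 [0.6417, 0.0751, 0.0402]
stamp_centre 0.39 [0.5724, 0.3505, 0.0008]
glue_centre 0.47 [0.4412, 0.2182, 0.0484]
pad_centre 0.85 [0.4574, -0.3666, 0.0183]
stamp_pocket 0.55 [0.447, 0.2099, 0.0017]
glue_pocket 0.84 [0.4526, -0.3705, 0.002]
mat_top 0.63 [0.5684, 0.3499, 0.0013]
mat_top 0.16 [0.4443, 0.2206, 0.0473]
cards_centre 0.77 [0.3649, 0.3596, 0.0103]
{'clock': 1.0, 'joint_pos': array([ 8.06789731e+01,  2.05472477e+01,  6.80551505e-01,  9.15598621e-04,
       -7.01352230e+01, -1.65065784e+01]), 'qvel': array([-0.04808486,  0.01228946,  0.03676694,  0.05259921, -0.03966709,
        0.01695274]), 'tau': array([-5.80320466e-04, -5.82385612e+01,  2.93297768e+01,  7.00226739e+00,
        1.24003823e-02, -2.17749437e-05]), 'tool_pos': array([0.29408726, 0.60754259, 0.40464339]), 'orientation': array([ 1.79998405e+02, -1.37091443e-03, -2.58272941e+01]), 'force': array([ 0.46387749,  0.32628375, -0.54605679]), 'moment': array([-0.03348319, -0.01688053,  0.01632203]), 'gripper_force': 0.0, 'opening': 0.08792958757718845}
```

View pics/scene0.png

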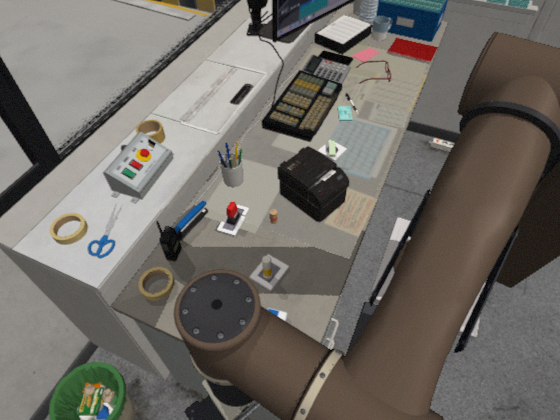

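View pics/side0.png

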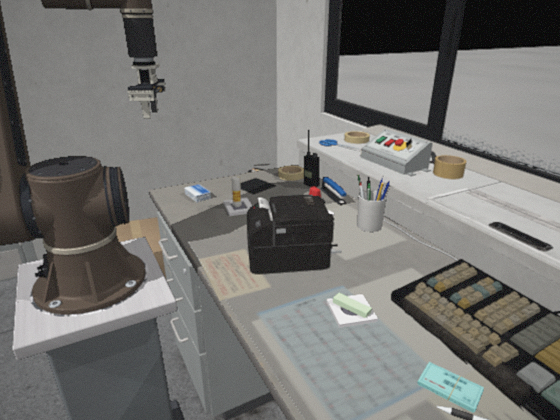

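The scene view shows the stamp in the tray near pixel (233,215), the glue stick on its stand at (268,268), the coin roll at (273,215), and the pad beyond the printer at (333,150). The side view shows the mat at (257,185), the cards at (197,192), and the pad lying across the glue stand at (352,304). I'll move above the left area for a wrist look.

```bash
cat >> look.py <<'E'
import numpy as np
from scipy.spatial.transform import Rotation as Ro
def rel(p,yaw):
    "print shift (mm) and turn (deg) in tool axes to world TCP pose p, pointing down with yaw (mod 180)"
    o=ctrl.get_obs(); R0=Ro.from_euler("xyz",o["orientation"],degrees=True)
    d=(np.array(p)-o["tool_pos"])*1000
    best=min((( R0.inv()*Ro.from_euler("xyz",[180,0,y],degrees=True)).as_rotvec(degrees=True) for y in (yaw,yaw+180)),key=np.linalg.norm)
    print("shift",R0.inv().apply(d).round(1),"len",round(np.linalg.norm(d)),"turn",best.round(1),"j6",o["joint_pos"][5].round(0),"F",o["force"].round(1))
def unproj(s,px,z):
    "wrist pixels -> world points on plane z"
    K=s["K"]; px=np.atleast_2d(px).astype(float)
    u=(px-K[:2,2])/[K[0,0],K[1,1]]
    if s.get("fish",False):
        r=np.linalg.norm(u,axis=1,keepdims=True); v=np.c_[u/np.maximum(r,1e-9)*np.sin(r),np.cos(r)]
    else: v=np.c_[u,np.ones(len(u))]
    w=v@s["R"]; c=-s["R"].T@s["t"]
    return c+w*((z-c[2])/w[:,2])[:,None]
def rect(s,thing,z):
    "min-area rectangle of the thing's outline projected onto plane z: centre, sizes, long-axis angle"
    for d in ctrl.trace(s,thing)[:1]:
        m=d["pixels"].astype(np.uint8); cs,_=cv2.findContours(m,0,1)
        c=max(cs,key=cv2.contourArea)[:,0]
        w=unproj(s,c,z)[:,:2]*1000
        (cx,cy),(a,b),t=cv2.minAreaRect(w.astype(np.float32))
        if a<b:a,b,t=b,a,t+90
        print(thing,"p",round(d["p"],2),"px",c.mean(0).round(),"rect c",round(cx,1),round(cy,1),"size",round(a,1),round(b,1),"long ang",round((t+90)%180-90,1))
E
python3 -m inch '[0,182,139,-22,0,0,0,0,182,139,-22,0,0,0,0,182,139,-22,0,0,0,0,182,139,-22,0,0,0,0,182,139,-22,0,0,0]'
python3 -m inch '[0,182,139,-22,0,0,0,0,182,139,-22,0,0,0,0,182,139,-22,0,0,0,0,182,139,-22,0,0,0,0,182,139,-22,0,0,0]'
python3 - <<'E'
from look import *
s=snap("wrist","w0.png"); s["fish"]=True
print(s["K"].round(0).tolist(),(-s["R"].T@s["t"]).round(3),s["R"].round(2).tolist())
for n in names:
    for d in ctrl.mark_of(s,n)[:1]: print(n,round(d["p"],2),[round(float(v),4) for v in d["location"]])
for n,z in [("stamp_pocket",.01),("pad_pocket",.01),("mat_top",.003),("stamp_centre",.074),("glue_centre",.092),("coin_centre",.052),("cards_centre",.022)]: rect(s,n,z)
o=ctrl.get_obs(); print(o["tool_pos"],o["orientation"],o["joint_pos"].round(1))
E
```

```text
clock: 1.5
tool_pos: [0.3982, 0.4003, 0.4276]
orientation: [-179.9, -0.0, -25.9]
force: [0.5, 0.6, 0.7]
opening: 0.0874
gripper_force: 0.0
clock: 2.0
tool_pos: [0.5014, 0.1959, 0.4495]
orientation: [-180.0, -0.0, -25.9]
force: [0.2, 0.6, -0.4]
opening: 0.0876
gripper_force: 0.0
[[325.0, 0.0, 282.0], [0.0, 325.0, 208.0], [0.0, 0.0, 1.0]] [0.561 0.168 0.43 ] [[-0.44, -0.9, -0.0], [-0.87, 0.42, 0.25], [-0.22, 0.11, -0.97]]
stamp_centre 0.9 [0.6425, 0.0742, 0.041]
glue_centre 0.67 [0.4506, 0.2174, 0.0482]
stamp_pocket 0.78 [0.4468, 0.2071, 0.0036]
pad_pocket 0.75 [0.6417, 0.0747, 0.0062]
mat_top 0.89 [0.5666, 0.351, 0.0037]
coin_centre 0.59 [0.515, 0.0257, 0.0295]
cards_centre 0.64 [0.3644, 0.354, 0.0101]
stamp_pocket p 0.97 px [291. 218.] rect c 445.6 209.1 size 95.8 80.9 long ang 80.3
pad_pocket p 0.81 px [318.  45.] rect c 639.9 76.3 size 121.2 67.3 long ang -85.7
mat_top p 0.91 px [165. 184.] rect c 565.7 350.2 size 110.2 109.9 long ang -72.3
stamp_centre p 0.56 px [323.  37.] rect c 633.4 82.8 size 53.9 34.0 long ang -83.5
glue_centre p 0.95 px [285. 235.] rect c 454.5 215.9 size 50.1 22.3 long ang -26.3
coin_centre p 0.74 px [398. 113.] rect c 519.0 34.2 size 39.6 24.0 long ang 74.3
[0.50055687 0.19888408 0.44861691] [ 1.79996170e+02  2.12766583e-03 -2.58137823e+01] [ 42.5   6.1 -12.6  -0.  -71.3  21.7]
```

View pics/w0.png

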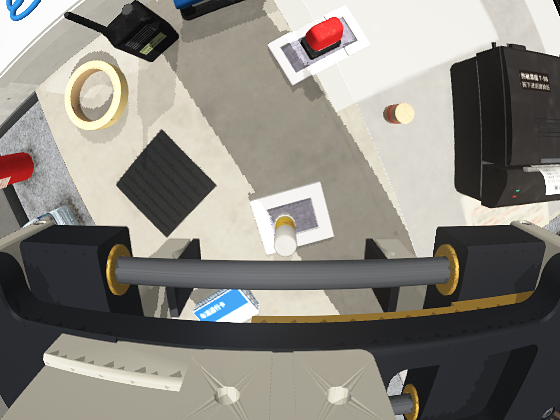

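The wrist view is clear: glue stick top at (286,243) in the stamp stand (290,218), red stamp grip at (323,35), coin at (398,113) and the mat at (165,183). Glue goes first, set aside on the mat.

```bash
python3 - <<'E'
from look import *
s=snap("wrist"); s["fish"]=True
K=s["K"]
m=ctrl.trace(s,"glue_centre")[0]["pixels"]; r,c=np.nonzero(m); print(r.min(),r.max(),c.min(),c.max())
# fit the tube: compare mask with projected cylinder
from scipy.optimize import minimize
a=np.linspace(0,2*np.pi,40)
def mask(x,y,zb=.004):
    P=np.array([[x+.0135*np.cos(t),y+.0135*np.sin(t),z] for z in (zb,zb+.092) for t in a])
    q=P@s["R"].T+s["t"]; rr=np.hypot(q[:,0],q[:,1]); th=np.arctan2(rr,q[:,2])
    uv=q[:,:2]/rr[:,None]*th[:,None]*[K[0,0],K[1,1]]+K[:2,2]
    im=np.zeros(m.shape,np.uint8); cv2.fillConvexPoly(im,cv2.convexHull((uv*16).round().astype(np.int32)),1,8,4); return im.astype(bool)
f=lambda p:-(mask(*p)&m).sum()/(mask(*p)|m).sum()
b=minimize(f,[.446,.218],method="Nelder-Mead",options=dict(initial_simplex=[[.446,.218],[.456,.218],[.446,.208]])); print(b.x,b.fun)
g=[*b.x[:2],.228]
rel([g[0],g[1],.35],-25.8); rel(g,-25.8)
E
```

```text
211 255 275 299
[0.44502959 0.22046647] -0.9518828451882845
shift [-59.5   4.7  98.6] len 115 turn [ 0.  0. -0.] j6 22.0 F [ 0.4 -0.1  0.2]
shift [-59.5   4.7 220.6] len 229 turn [ 0.  0. -0.] j6 22.0 F [ 0.4 -0.1  0.2]
```

```bash
python3 -m inch '[0,-30,2,45,0,0,0,0,-59.5,5,90,0,0,0,0,-59.5,5,130,0,0,0,0,-59.5,5,170,0,0,0,0,-59.5,5,200,0,0,0]'
python3 -m inch '[0,0,0,15,0,0,0,0,0,0,20.5,0,0,0,0.8,0,0,20.5,0,0,0,0.8,0,0,20.5,0,0,0,0.8,0,0,20.5,0,0,0]'
python3 -m inch '[0.8,0,0,0,0,0,0,0.8,0,0,0,0,0,0,0.8,0,0,0,0,0,0]'
```

```text
clock: 3.45
tool_pos: [0.4441, 0.2198, 0.2467]
orientation: [179.9, 0.0, -25.8]
force: [0.4, 0.7, -0.1]
opening: 0.088
gripper_force: 0.0
clock: 3.95
tool_pos: [0.4452, 0.2205, 0.2293]
orientation: [-179.9, -0.0, -25.8]
force: [-0.2, -0.9, 0.3]
opening: 0.069
gripper_force: 0.0
clock: 4.25
tool_pos: [0.4449, 0.2202, 0.2285]
orientation: [-180.0, -0.0, -25.8]
force: [0.5, 0.5, 0.6]
opening: 0.0451
gripper_force: 0.0
```

```bash
python3 - <<'E'
from look import *
rel([.4455,.2199,.30],-25.8); rel([.566,.350,.30],-25.8); rel([.566,.350,.227],-25.8)
E
```

```text
shift [  0.7  -0.1 -71.5] len 71 turn [-0. -0. -0.] j6 15.0 F [0.5 0.5 0.6]
shift [  52.4 -169.7  -71.3] len 191 turn [-0. -0. -0.] j6 15.0 F [0.5 0.5 0.6]
shift [  52.4 -169.6    1.7] len 178 turn [-0. -0. -0.] j6 15.0 F [0.5 0.5 0.6]
```

```bash
python3 -m inch '[0.8,0,0,0,0,0,0,0.8,0,0,0,0,0,0,0.8,0,0,0,0,0,0,0.8,0,0,0,0,0,0,0.8,0,0,0,0,0,0]'
python3 -m inch '[0.8,0,0,-15,0,0,0,0.8,0,0,-40,0,0,0,0.8,13,-40,-71,0,0,0,0.8,26,-80,-71,0,0,0,0.8,39,-120,-71,0,0,0]'
python3 -m inch '[0.8,13,-40,0,0,0,0,0.8,13,-50,0,0,0,0,0.8,13,-50,0,0,0,0,0.8,13,-50,0,0,0,0]'
python3 - <<'E'
from look import *
rel([.566,.350,.227],-25.8); s=snap("wrist","w1.png")
E
```

```text
clock: 4.75
tool_pos: [0.4449, 0.2202, 0.2282]
orientation: [180.0, 0.0, -25.8]
force: [-0.1, 0.1, 0.4]
opening: 0.0266
gripper_force: 30.0
clock: 5.25
tool_pos: [0.5335, 0.3124, 0.3009]
orientation: [-179.8, -0.1, -25.8]
force: [-0.4, 0.5, -0.6]
opening: 0.0262
gripper_force: 30.0
clock: 5.65
tool_pos: [0.5652, 0.35, 0.2984]
orientation: [179.9, 0.0, -25.8]
force: [-0.1, -1.3, -0.3]
opening: 0.0264
gripper_force: 30.0
shift [ 0.8 -0.5 71.4] len 71 turn [ 0.1  0.  -0. ] j6 16.0 F [-0.1 -1.3 -0.3]
```

View pics/w1.png

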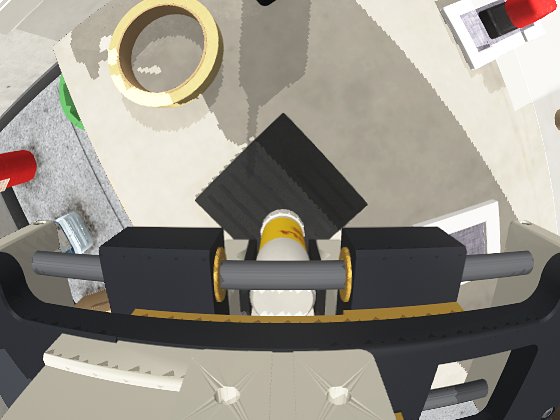

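Glue is held upright over the mat (tube at 283,250). I'll lower it, release, and go look at the stamp.

```bash
python3 -m inch '[0.8,1,0,30,0,0,0,0.8,1,0,55,0,0,0,0.8,1,0,68,0,0,0,0.8,1,0,70.5,0,0,0,0.8,1,0,71,0,0,0]'
python3 -m inch '[0.4,0,0,0,0,0,0,0.2,0,0,0,0,0,0,0,0,0,0,0,0,0,0,0,0,0,0,0,0,0,0,0,0,0,0,0]'
python3 -m inch '[0,0,0,0,0,0,0,0,0,0,-30,0,0,0,0,0,0,-70,0,0,0,0,0,0,-110,0,0,0,0,0,0,-130,0,0,0]'
python3 - <<'E'
from look import *
rel([.57,.10,.40],-25.8)
E
```

```text
clock: 6.2
tool_pos: [0.5667, 0.35, 0.2288]
orientation: [-180.0, -0.0, -25.8]
force: [-0.1, 0.2, 1.0]
opening: 0.0264
gripper_force: 30.0
clock: 6.7
tool_pos: [0.5667, 0.3501, 0.2284]
orientation: [-180.0, -0.0, -25.8]
force: [0.7, -0.4, -0.6]
opening: 0.061
gripper_force: 0.0
clock: 7.2
tool_pos: [0.5672, 0.3504, 0.3624]
orientation: [-179.8, -0.1, -25.8]
force: [0.3, 0.3, 0.4]
opening: 0.0875
gripper_force: 0.0
shift [111.6 224.1 -38.3] len 253 turn [-0.2 -0.1  0. ] j6 16.0 F [0.3 0.3 0.4]
```

```bash
cat >> look.py <<'E'
from scipy.optimize import minimize
def wproj(s,P):
    K=s["K"]; q=P@s["R"].T+s["t"]
    if not s.get("fish",False): return q[:,:2]/q[:,2:]*[K[0,0],K[1,1]]+K[:2,2]
    r=np.hypot(q[:,0],q[:,1]); return q[:,:2]/r[:,None]*np.arctan2(r,q[:,2])[:,None]*[K[0,0],K[1,1]]+K[:2,2]
def box(lx,ly,z0,z1,n=8):
    g=np.linspace(-1,1,n); e=np.array([[a,b] for a in g for b in (-1,1)]+[[b,a] for a in g for b in (-1,1)])
    return np.vstack([np.c_[e*[lx/2,ly/2],np.full(len(e),z)] for z in (z0,z1)])
def fit(s,thing,pts,x0,hull=True):
    "fit x,y,yaw of a convex point model (world z given) to the traced mask"
    d=ctrl.trace(s,thing)
    if not d: print("none"); return
    m=d[0]["pixels"].astype(np.uint8)
    if hull:
        cs,_=cv2.findContours(m,0,1); c=max(cs,key=cv2.contourArea); m[:]=0; cv2.fillConvexPoly(m,cv2.convexHull(c),1)
    m=m.astype(bool)
    def mk(p):
        t=np.radians(p[2]); c,n=np.cos(t),np.sin(t)
        P=pts@np.array([[c,-n,0],[n,c,0],[0,0,1]]).T+[p[0]/1000,p[1]/1000,0]
        im=np.zeros(m.shape,np.uint8); cv2.fillConvexPoly(im,cv2.convexHull((wproj(s,P)*16).round().astype(np.int32)),1,8,4); return im.astype(bool)
    def f(p): k=mk(p); return -(k&m).sum()/(k|m).sum()
    best=None
    for dy in (-20,0,20):
        a=np.array(x0,float)+[0,0,dy]; b=minimize(f,a,method="Nelder-Mead",options=dict(initial_simplex=[a,a+[8,0,0],a+[0,8,0],a+[0,0,12]]))
        if best is None or b.fun<best.fun: best=b
    print(thing,"p",round(d[0]["p"],2),"area",m.sum(),"x y mm, yaw:",best.x.round(1),"iou",round(-best.fun,3)); return best.x
STAMP=lambda z:np.vstack([box(.030,.046,z,z+.012),box(.028,.044,z+.04,z+.074)])
E
python3 -m inch '[0,22,45,-8,0,0,0,0,45,90,-16,0,0,0,0,67,135,-24,0,0,0,0,89,180,-32,0,0,0,0,112,224,-38,0,0,0]'
python3 -m inch '[0,0,0,0,0,0,0,0,0,0,0,0,0,0]'
python3 - <<'E'
from look import *
s=snap("wrist","w2.png"); s["fish"]=True
fit(s,"stamp_centre",STAMP(.004),[640,75,4])
fit(s,"pad_pocket",box(.065,.12,0,.01),[640,75,4])
fit(s,"stamp_pocket",box(.078,.096,0,.01),[445,209,-10])
fit(s,"coin_centre",np.vstack([np.c_[.013*np.cos(a:=np.linspace(0,6.28,30)),.013*np.sin(a),np.full(30,z)] for z in (0,.052)]),[513,24,0])
rel([.641,.075,.30],0)
E
```

```text
clock: 7.7
tool_pos: [0.5693, 0.1012, 0.3965]
orientation: [-180.0, -0.0, -25.8]
force: [1.5, -0.1, -0.5]
opening: 0.087
gripper_force: 0.0
clock: 7.9
tool_pos: [0.5697, 0.1017, 0.3962]
orientation: [-180.0, -0.0, -26.0]
force: [0.6, -0.9, 0.3]
opening: 0.0876
gripper_force: 0.0
none
pad_pocket p 0.69 area 6203 x y mm, yaw: [641.   75.7   4.7] iou 0.987
stamp_pocket p 0.64 area 2409 x y mm, yaw: [438.2 210.4  -9.4] iou 0.602
coin_centre p 0.81 area 667 x y mm, yaw: [516.8  25.5  32. ] iou 0.868
shift [76.9 -4.7 95.3] len 123 turn [  0.    0.  -25.7] j6 35.0 F [ 0.4 -0.2  0.3]
```

View pics/w2.png

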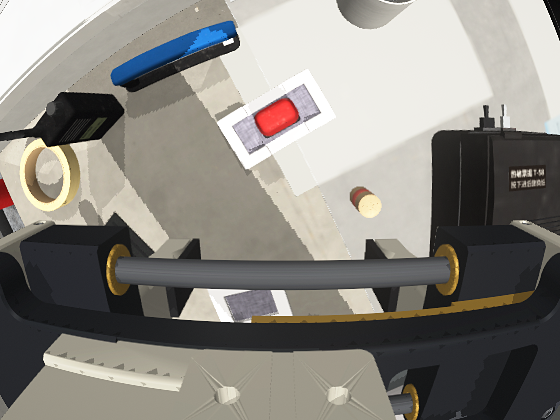

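The red grip is at about (277,117) in the tray (centre 275,117), and the coin is at (366,200). The network missed the stamp, so I'll fit the red colour instead.

```bash
python3 - <<'E'
from look import *
s=snap("wrist"); s["fish"]=True
hsv=cv2.cvtColor(s["frame"],cv2.COLOR_RGB2HSV); m=((hsv[...,0]<8)|(hsv[...,0]>172))&(hsv[...,1]>150)&(hsv[...,2]>80)
m=m.astype(np.uint8); n,l,st,_=cv2.connectedComponentsWithStats(m); k=l[117,277]; m=(l==k)
ctrl.trace=lambda *a:[dict(p=1,pixels=m)]
x=fit(s,"red grip",box(.028,.044,.044,.078),[640,75,4])
print(unproj(s,[[375,25],[340,12],[415,8],[240,40]],0).round(3))
rel([x[0]/1000,x[1]/1000,.33],x[2]+90); rel([x[0]/1000,x[1]/1000,.222],x[2]+90)
E
```

```text
red grip p 1 area 1111 x y mm, yaw: [640.   72.5  11.5] iou 0.725
[[ 0.696 -0.079  0.   ]
 [ 0.727 -0.046  0.   ]
 [ 0.701 -0.14   0.   ]
 [ 0.744  0.075  0.   ]]
shift [77.  -2.1 65.3] len 101 turn [ 0.   0.  52.8] j6 35.0 F [0.2 0.2 0. ]
shift [ 77.1  -2.1 173.3] len 190 turn [ 0.   0.  52.8] j6 35.0 F [0.2 0.2 0. ]
```

```bash
python3 - <<'E'
from look import *
s=snap("wrist"); s["fish"]=True
f=s["frame"].astype(int); m=((f[...,0]-f[...,1]>40)&(f[...,0]-f[...,2]>40)).astype(np.uint8)
n,l,st,_=cv2.connectedComponentsWithStats(m); k=l[117,277]; m=(l==k); print(st[k])
ctrl.trace=lambda *a:[dict(p=1,pixels=m)]
x=fit(s,"red grip",box(.028,.044,.044,.078),[640,75,4])
x=fit(s,"red grip, top rounded",np.vstack([box(.028,.044,.044,.070),box(.018,.034,.078,.078)]),[640,75,4])
rect(s,"r",.07)
E
```

```text
[ 256   97   45   38 1129]
red grip p 1 area 1161 x y mm, yaw: [639.6  75.7   7.1] iou 0.758
red grip, top rounded p 1 area 1161 x y mm, yaw: [640.8  73.5   5. ] iou 0.798
r p 1 px [278. 115.] rect c 640.3 74.6 size 40.5 26.2 long ang -86.3
```

```bash
python3 -m inch '[0,16,-1,13,0,0,8.5,0,32,-2,26,0,0,17,0,48,-3,39,0,0,25.5,0,62,-4,52,0,0,34,0,76.6,-4,65,0,0,42]'
python3 -m inch '[0,0,0,0,0,0,8.5,0,0,0,0,0,0,17,0,0,0,0,0,0,17.2]'
python3 - <<'E'
from look import *
rel([.6405,.0745,.22],-85)
E
```

```text
clock: 8.75
tool_pos: [0.641, 0.0738, 0.3299]
orientation: [180.0, -0.0, -68.1]
force: [-0.5, 0.1, 0.3]
opening: 0.0879
gripper_force: 0.0
clock: 9.05
tool_pos: [0.6406, 0.0738, 0.3301]
orientation: [179.9, -0.0, -85.1]
force: [0.2, 0.3, 0.5]
opening: 0.0877
gripper_force: 0.0
shift [-8.000e-01 -1.000e-01  1.101e+02] len 110 turn [ 0.1 -0.  -0.1] j6 -19.0 F [0.2 0.3 0.5]
```

```bash
python3 -m inch '[0,-1,0,40,0,0,0,0,-1,0,75,0,0,0,0,-1,0,100,0,0,0,0,-1,0,110,0,0,0,0,-1,0,110,0,0,0]'
python3 -m inch '[0.8,0,0,0,0,0,0,0.8,0,0,0,0,0,0,0.8,0,0,0,0,0,0,0.8,0,0,0,0,0,0,0.8,0,0,0,0,0,0]'
python3 -m inch '[0.8,0,0,0,0,0,0,0.8,0,0,0,0,0,0,0.8,0,0,0,0,0,0,0.8,0,0,0,0,0,0,0.8,0,0,0,0,0,0]'
python3 -m inch '[0.8,0,0,-15,0,0,0,0.8,0,0,-35,0,0,0,0.8,0,0,-60,0,0,0,0.8,0,0,-85,0,0,0,0.8,0,0,-90,0,0,0]'
python3 - <<'E'
from look import *
s=snap("wrist","w3.png")
rel([.446,.208,.32],-99.7)
E
```

```text
clock: 9.55
tool_pos: [0.6401, 0.0745, 0.2195]
orientation: [179.9, -0.0, -84.9]
force: [0.0, 0.2, 1.1]
opening: 0.0878
gripper_force: 0.0
clock: 10.05
tool_pos: [0.6405, 0.0742, 0.2213]
orientation: [-180.0, 0.0, -85.0]
force: [0.1, 0.1, -0.2]
opening: 0.053
gripper_force: 0.0
clock: 10.55
tool_pos: [0.6404, 0.0742, 0.2208]
orientation: [-180.0, -0.0, -85.0]
force: [-0.0, -0.7, 0.5]
opening: 0.0266
gripper_force: 29.9
clock: 11.05
tool_pos: [0.6413, 0.0744, 0.3153]
orientation: [-179.7, 0.1, -85.0]
force: [0.7, 0.1, -0.7]
opening: 0.0264
gripper_force: 29.9
shift [-150.1  182.6   -6.2] len 236 turn [-0.3  0.1 14.7] j6 -19.0 F [ 0.8  0.7 -0.9]
```

View pics/w3.png

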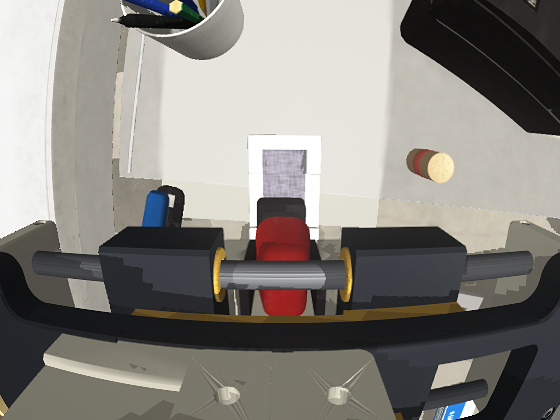

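The stamp is held upright (grip at 283,265) and the tray pocket is free at (285,175). Carrying it over to the stamp stand.

```bash
python3 -m inch '[0.8,-25,32,-2,0,0,3,0.8,-56,68,-3,0,0,6,0.8,-87,105,-4,0,0,9,0.8,-118,142,-5,0,0,12,0.8,-140,170,-6,0,0,14.7]'
python3 -m inch '[0.8,-10,10,0,0,0,0,0.8,-10,10,0,0,0,0,0.8,-10,10,0,0,0,0]'
python3 - <<'E'
from look import *
s=snap("wrist","w4.png"); s["fish"]=True
fit(s,"stamp_pocket",box(.078,.096,0,.01),[446,208,-10])
for d in ctrl.mark_of(s,"stamp_pocket")[:2]: print(d["p"],d["location"])
rel([.446,.208,.222],-99.7)
E
```

```text
clock: 11.6
tool_pos: [0.4566, 0.1995, 0.3164]
orientation: [179.9, -0.0, -99.8]
force: [0.2, 1.7, -0.5]
opening: 0.0268
gripper_force: 29.9
clock: 11.9
tool_pos: [0.4506, 0.2105, 0.3166]
orientation: [180.0, -0.0, -99.7]
force: [0.4, 0.7, -0.4]
opening: 0.0263
gripper_force: 29.9
stamp_pocket p 0.6 area 8324 x y mm, yaw: [445.2 208.1 -10.1] iou 0.918
0.6 [0.4476, 0.2057, 0.0024]
shift [ 2.7  4.7 94.4] len 95 turn [ 0.  -0.  -0.1] j6 -57.0 F [-0.6  0.9 -0.6]
```

View pics/w4.png

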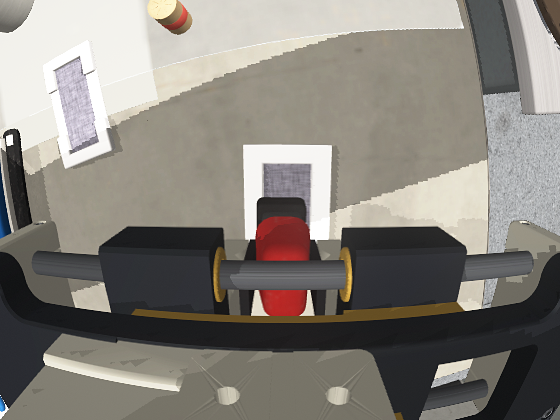

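Stamp is aligned with the stand (stand centre column 287, stamp 282). Lowering.

```bash
python3 -m inch '[0.8,2.5,4.5,30,0,0,0,0.8,2.5,4.5,60,0,0,0,0.8,2.5,4.5,80,0,0,0,0.8,2.5,4.5,90,0,0,0,0.8,2.5,4.5,95,0,0,0]'
python3 -m inch '[0.8,0,0,0,0,0,0,0.6,0,0,0,0,0,0,0.3,0,0,0,0,0,0,0,0,0,0,0,0,0,0,0,0,0,0,0,0]'
python3 -m inch '[0,0,0,0,0,0,0,0,0,0,-25,0,0,0,0,0,0,-65,0,0,0,0,0,0,-110,0,0,0,0,0,0,-155,0,0,0]'
python3 - <<'E'
from look import *
o=ctrl.get_obs(); print(o["joint_pos"].round(0))
s=snap("side"); 
for c in ("scene","side"):
    s=snap(c)
    fit(s,"pad_centre",box(.023,.078,.01,.023),[457,-367,0]); rect(s,"pad_centre",.02); fit(s,"glue_pocket",box(.08,.08,0,.01),[455,-370,0])
rel([.45,.15,.43],-99.7);rel([.45,-.13,.43],-99.7); rel([.45,-.28,.40],-99.7)
E
```

```text
clock: 12.55
tool_pos: [0.4462, 0.2083, 0.2208]
orientation: [179.9, -0.1, -99.8]
force: [-0.5, 0.3, -0.1]
opening: 0.0268
gripper_force: 29.9
clock: 13.05
tool_pos: [0.4459, 0.2089, 0.2223]
orientation: [-180.0, 0.1, -99.7]
force: [0.4, 0.8, -0.5]
opening: 0.0532
gripper_force: 0.0
clock: 13.55
tool_pos: [0.4455, 0.2085, 0.3785]
orientation: [180.0, -0.0, -99.7]
force: [1.3, 1.2, 0.2]
opening: 0.0868
gripper_force: 0.0
[ 48.   4. -24.   0. -62. -58.]
none
none
pad_centre p 0.9 area 491 x y mm, yaw: [ 454.5 -366.    20.7] iou 0.946
pad_centre p 0.9 px [352. 305.] rect c 451.6 -369.5 size 83.1 37.8 long ang -67.4
glue_pocket p 0.71 area 909 x y mm, yaw: [ 451.9 -370.5  -14. ] iou 0.711
shift [ 57.1 -14.1 -54.4] len 80 turn [ 0.1 -0.1 -0. ] j6 -58.0 F [-0.   0.6 -0.3]
shift [333.1 -61.4 -53.9] len 343 turn [ 0.1 -0.1 -0. ] j6 -58.0 F [-0.   0.6 -0.3]
shift [480.9 -86.8 -23.6] len 489 turn [ 0.1 -0.1 -0. ] j6 -58.0 F [-0.   0.6 -0.3]
```

```bash
python3 -m inch '[0,48,-9,-20,0,0,0,0,96,-17,-20,0,0,0,0,144,-26,-20,0,0,0,0,192,-35,-20,0,0,0,0,240,-43,-20,0,0,0]'
python3 -m inch '[0,48,-9,0,0,0,-6,0,96,-17,0,0,0,-12,0,144,-26,0,0,0,-18,0,192,-35,0,0,0,-24,0,236,-43,0,0,0,-30]'
python3 -m inch '[0,0,0,0,0,0,0,0,0,0,0,0,0,0]'
python3 - <<'E'
from look import *
s=snap("wrist","w5.png"); s["fish"]=True
for z in (.01,.0):fit(s,"pad_centre",box(.023,.078,z,z+.013),[455,-367,20])
fit(s,"glue_pocket",box(.08,.08,0,.01),[453,-370,0])
for n in ("pad_centre","glue_pocket"):
  for d in ctrl.mark_of(s,n)[:2]: print(n,d["p"],d["location"])
E
```

```text
clock: 14.5
tool_pos: [0.4472, -0.0368, 0.3962]
orientation: [180.0, -0.0, -99.7]
force: [0.6, 1.2, -0.3]
opening: 0.0877
gripper_force: 0.0
clock: 15.0
tool_pos: [0.4498, -0.2772, 0.3959]
orientation: [179.9, 0.0, -69.5]
force: [1.2, 1.2, 0.4]
opening: 0.088
gripper_force: 0.0
clock: 15.2
tool_pos: [0.4498, -0.276, 0.3953]
orientation: [179.9, 0.1, -69.9]
force: [0.1, 0.7, 0.2]
opening: 0.0878
gripper_force: 0.0
pad_centre p 0.58 area 1639 x y mm, yaw: [ 454.8 -365.1   22.7] iou 0.984
pad_centre p 0.58 area 1639 x y mm, yaw: [ 454.3 -365.3   22.6] iou 0.961
glue_pocket p 0.64 area 5231 x y mm, yaw: [ 453.7 -366.6  -16. ] iou 0.981
pad_centre 0.92 [0.4541, -0.3655, 0.0187]
glue_pocket 0.91 [0.4528, -0.3696, 0.0041]
```

View pics/w5.png

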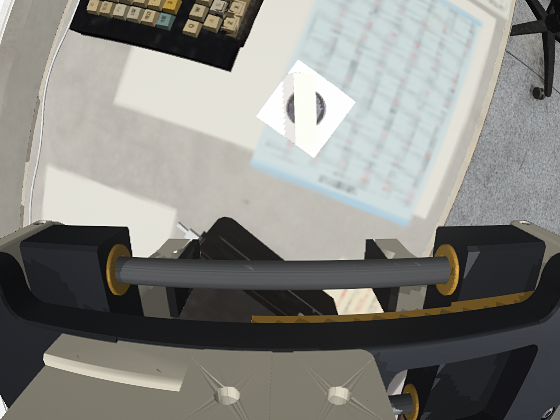

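The pad lies over the round pocket at (304,112), with the printer corner at (228,218). Checking printer clearance and computing the approach.

```bash
python3 - <<'E'
from look import *
s=snap("wrist"); s["fish"]=True
print(unproj(s,[[228,218],[205,232],[260,240],[330,292]],.16).round(3))
rel([.4546,-.3652,.24],-67.4); rel([.4546,-.3652,.1915],-67.4)
E
```

```text
[[ 0.487 -0.263  0.16 ]
 [ 0.5   -0.248  0.16 ]
 [ 0.46  -0.256  0.16 ]
 [ 0.397 -0.234  0.16 ]]
shift [ 87.   27.9 157. ] len 182 turn [-0.  -0.  -2.2] j6 30.0 F [ 0.1  1.2 -0.4]
shift [ 87.   27.9 205.5] len 225 turn [-0.  -0.  -2.2] j6 30.0 F [ 0.1  1.2 -0.4]
```

```bash
python3 -m inch '[0,44,14,10,0,0,-2.2,0,87,28,30,0,0,-2.2,0,87,28,75,0,0,-2.2,0,87,28,120,0,0,-2.2,0,87,28,155,0,0,-2.2]'
python3 -m inch '[0,0,0,20,0,0,0,0,0,0,36,0,0,0,0,0,0,36,0,0,0,0,0,0,36,0,0,0]'
python3 - <<'E'
from look import *
rel([.4546,-.3652,.1915],-67.4)
E
```

```text
clock: 16.05
tool_pos: [0.4535, -0.3657, 0.2395]
orientation: [180.0, 0.1, -67.5]
force: [0.4, 0.2, -0.1]
opening: 0.0875
gripper_force: 0.0
clock: 16.45
tool_pos: [0.4545, -0.3659, 0.2061]
orientation: [180.0, -0.0, -67.5]
force: [0.8, -0.0, 0.7]
opening: 0.0876
gripper_force: 0.0
shift [-0.6 -0.3 14.6] len 15 turn [ 0.  -0.  -0.1] j6 42.0 F [ 0.8 -0.   0.7]
```

```bash
python3 -m inch '[0,-0.5,0,8,0,0,0,0,-0.5,0,12,0,0,0,0,-0.5,0,14.5,0,0,0,0.85,-0.5,0,14.5,0,0,0,0.85,-0.5,0,14.5,0,0,0]'
python3 -m inch '[0.85,0,0,0,0,0,0,0.85,0,0,0,0,0,0,0.85,0,0,0,0,0,0,0.85,0,0,0,0,0,0,0.85,0,0,0,0,0,0]'
python3 -m inch '[0.85,0,0,0,0,0,0,0.85,0,0,0,0,0,0,0.85,0,0,0,0,0,0]'
```

```text
clock: 16.95
tool_pos: [0.4539, -0.3658, 0.1914]
orientation: [-180.0, -0.0, -67.5]
force: [-0.4, 0.0, -0.0]
opening: 0.0774
gripper_force: 0.0
clock: 17.45
tool_pos: [0.4539, -0.3658, 0.1913]
orientation: [-180.0, -0.0, -67.5]
force: [-0.3, -0.4, 0.2]
opening: 0.0372
gripper_force: 0.0
clock: 17.75
tool_pos: [0.4539, -0.3658, 0.1912]
orientation: [-180.0, 0.0, -67.5]
force: [-0.3, 0.3, 0.2]
opening: 0.0227
gripper_force: 30.0
```

```bash
python3 -m inch '[0.85,0,0,-15,0,0,0,0.85,0,0,-45,0,0,0,0.85,0,0,-85,0,0,0,0.85,0,0,-125,0,0,0,0.85,0,0,-165,0,0,0]'
python3 -m inch '[0.85,0,0,-20,0,0,0,0.85,0,0,-40,0,0,0,0.85,0,0,-40,0,0,0]'
python3 - <<'E'
from look import *
s=snap("wrist","w6.png"); s["fish"]=True
fit(s,"glue_pocket",box(.08,.08,0,.01),[453,-370,-16])
for d in ctrl.mark_of(s,"glue_pocket")[:2]: print(d["p"],d["location"])
fit(s,"pad_centre",box(.023,.078,.22,.233),[455,-367,20])
rel([.6,-.1,.40],-67.4); rel([.641,.075,.38],-85.1)
E
```

```text
clock: 18.25
tool_pos: [0.4536, -0.3656, 0.3579]
orientation: [180.0, 0.0, -67.5]
force: [1.1, -0.2, 0.2]
opening: 0.0227
gripper_force: 30.0
clock: 18.55
tool_pos: [0.4543, -0.366, 0.3996]
orientation: [-179.8, -0.2, -67.5]
force: [-0.2, 0.1, -0.8]
opening: 0.0224
gripper_force: 30.0
glue_pocket p 0.61 area 4232 x y mm, yaw: [ 453.9 -366.9  -16.9] iou 0.868
0.97 [0.4507, -0.3671, 0.0053]
pad_centre p 0.78 area 3978 x y mm, yaw: [ 455.1 -366.9   22.3] iou 0.56
shift [-189.5 -236.8   -4.8] len 303 turn [ 0.1  0.1 -0.1] j6 42.0 F [-0.7  0.1 -0.1]
shift [-335.5 -341.6   15.3] len 479 turn [ 0.1  0.1 17.6] j6 42.0 F [-0.7  0.1 -0.1]
```

View pics/w6.png

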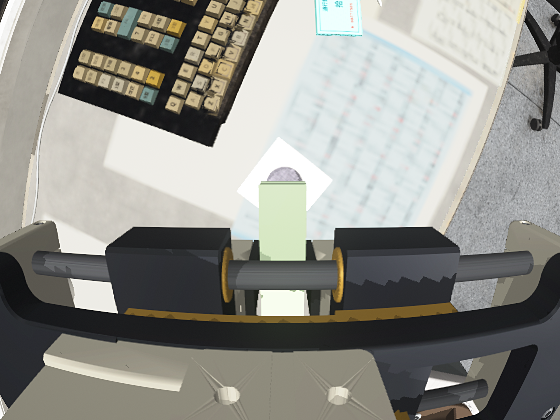

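The pad is held flat and straight (283,210), and the round pocket is clear. Crossing back to the tray.

```bash
python3 -m inch '[0.85,-30,-30,0,0,0,0,0.85,-64,-65,0,0,0,0,0.85,-98,-100,0,0,0,0,0.85,-132,-135,0,0,0,0,0.85,-166,-169,0,0,0,0]'
python3 -m inch '[0.85,-34,-34,0,0,0,3,0.85,-68,-69,0,0,0,7,0.85,-102,-104,0,0,0,11,0.85,-136,-140,0,0,0,15,0.85,-158,-162,0,0,0,17.6]'
python3 -m inch '[0.85,0,0,0,0,0,0,0.85,0,0,0,0,0,0]'
python3 - <<'E'
from look import *
s=snap("wrist","w7.png"); s["fish"]=True
fit(s,"pad_pocket",box(.065,.12,0,.01),[641,75,5]); 
for d in ctrl.mark_of(s,"pad_pocket")[:2]: print(d["p"],d["location"])
rel([.641,.0755,.30],-85.1);rel([.641,.0755,.1855],-85.1)
E
```

```text
clock: 19.25
tool_pos: [0.5469, -0.1459, 0.3951]
orientation: [179.9, 0.0, -67.5]
force: [1.0, -0.1, 0.6]
opening: 0.0223
gripper_force: 30.0
clock: 19.75
tool_pos: [0.6367, 0.0633, 0.3946]
orientation: [179.9, -0.0, -85.2]
force: [-0.0, 0.1, 0.6]
opening: 0.0224
gripper_force: 30.0
clock: 19.95
tool_pos: [0.6359, 0.061, 0.3945]
orientation: [179.8, -0.0, -85.0]
force: [0.7, -0.6, -0.7]
opening: 0.0223
gripper_force: 30.0
pad_pocket p 0.96 area 4059 x y mm, yaw: [642.9  73.1   3.2] iou 0.691
shift [-15.7  -6.9  95.8] len 97 turn [ 0.1 -0.  -0.1] j6 -18.0 F [-0.7 -0.8  0.5]
shift [-15.8  -7.  210.3] len 211 turn [ 0.1 -0.  -0.1] j6 -18.0 F [-0.7 -0.8  0.5]
```

View pics/w7.png

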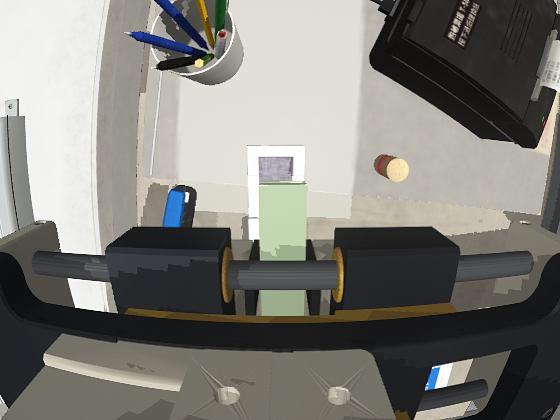

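The pad is aligned with the tray (pocket 277,168). The stapler end at (180,210) and cup at (200,50) need a clearance check before lowering.

```bash
python3 - <<'E'
from look import *
s=snap("wrist"); s["fish"]=True
for z in (0,.03,.06): print(z,unproj(s,[[164,228],[190,228],[197,200],[180,184]],z).round(3).tolist())
print(unproj(s,[[243,40],[215,80]],.1).round(3).tolist())
s=snap("side","s1.png")
E
```

```text
0 [[0.78, 0.128, 0.0], [0.745, 0.125, 0.0], [0.736, 0.088, 0.0], [0.758, 0.07, 0.0]]
0.03 [[0.768, 0.117, 0.03], [0.736, 0.114, 0.03], [0.728, 0.08, 0.03], [0.749, 0.064, 0.03]]
0.06 [[0.757, 0.107, 0.06], [0.728, 0.104, 0.06], [0.721, 0.073, 0.06], [0.739, 0.058, 0.06]]
[[0.68, -0.08, 0.1], [0.701, -0.043, 0.1]]
```

```bash
python3 - <<'E'
import cv2
im=cv2.imread("pics/s1.png"); cv2.imwrite("pics/s1c.png",cv2.resize(im[100:300,190:450],None,fx=3,fy=3,interpolation=cv2.INTER_CUBIC))
E
```

View pics/s1c.png

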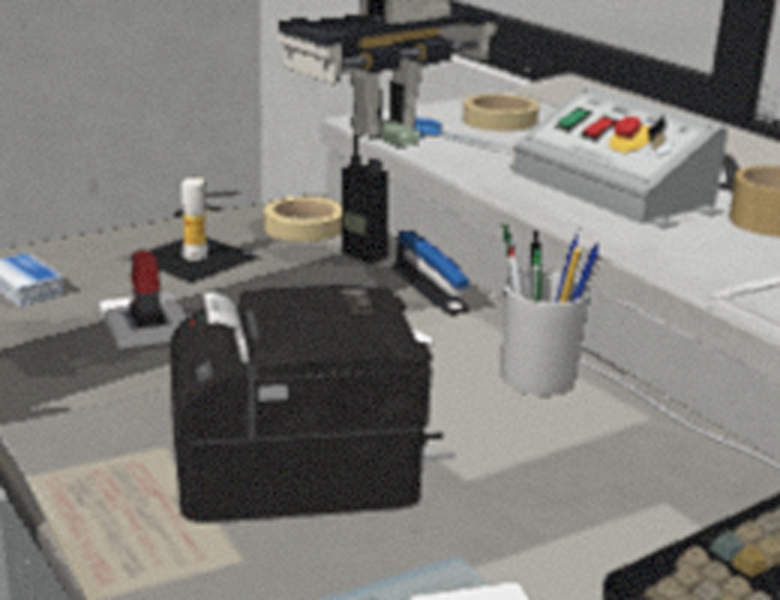

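The side crop shows the stamp seated upright (145,290), the glue standing on the mat (193,220), and the stapler about 40 mm tall, well below the gripper body. Lowering the pad.

```bash
python3 -m inch '[0.85,-8,-3.5,35,0,0,0,0.85,-16,-7,75,0,0,0,0.85,-16,-7,115,0,0,0,0.85,-16,-7,155,0,0,0,0.85,-16,-7,180,0,0,0]'
python3 -m inch '[0.85,0,0,10,0,0,0,0.85,0,0,15,0,0,0,0.85,0,0,15,0,0,0]'
python3 - <<'E'
from look import *
rel([.641,.0755,.186],-85.1)
E
```

```text
clock: 20.7
tool_pos: [0.6404, 0.0755, 0.2135]
orientation: [179.8, -0.0, -85.2]
force: [0.2, -1.2, -0.3]
opening: 0.0225
gripper_force: 30.0
clock: 21.0
tool_pos: [0.6419, 0.0765, 0.2019]
orientation: [-180.0, 0.0, -85.1]
force: [0.5, 0.7, 0.4]
opening: 0.0227
gripper_force: 30.0
shift [ 0.9  1.  15.9] len 16 turn [-0.  0. -0.] j6 -19.0 F [0.5 0.7 0.4]
```

```bash
python3 -m inch '[0.85,1,1,7,0,0,0,0.85,1,1,12,0,0,0,0.85,1,1,15,0,0,0,0.85,1,1,15.5,0,0,0,0.85,1,1,15.5,0,0,0]'
python3 -m inch '[0.6,0,0,0,0,0,0,0.4,0,0,0,0,0,0,0.4,0,0,0,0,0,0,0.4,0,0,0,0,0,0,0.4,0,0,0,0,0,0]'
python3 -m inch '[0.4,0,0,-10,0,0,0,0.4,0,0,-30,0,0,0,0.4,0,0,-70,0,0,0,0.2,0,0,-110,0,0,0,0,0,0,-155,0,0,0]'
python3 - <<'E'
from look import *
o=ctrl.get_obs(); print(o["joint_pos"].round(0))
rel([.56,.27,.38],-25.8); rel([.48,.28,.38],-25.8)
E
```

```text
clock: 21.5
tool_pos: [0.6407, 0.0757, 0.1858]
orientation: [-180.0, -0.0, -85.1]
force: [-0.2, -0.1, -0.2]
opening: 0.0222
gripper_force: 30.0
clock: 22.0
tool_pos: [0.6406, 0.0756, 0.1858]
orientation: [-180.0, 0.0, -85.1]
force: [1.0, 0.8, -0.2]
opening: 0.0514
gripper_force: 0.0
clock: 22.5
tool_pos: [0.6402, 0.0754, 0.3425]
orientation: [179.9, -0.0, -85.1]
force: [1.1, 1.4, 0.2]
opening: 0.063
gripper_force: 0.0
[ 24.  20.  -8.  -0. -62. -19.]
shift [-200.7   63.4  -37.5] len 214 turn [  0.1   0.  -59.3] j6 -19.0 F [1.1 1.4 0.2]
shift [-217.4  142.2  -37.4] len 262 turn [  0.1   0.  -59.3] j6 -19.0 F [1.1 1.4 0.2]
```

```bash
python3 -m inch '[0,-40,12,-37,0,0,-4,0,-80,25,-37,0,0,-8,0,-120,38,-37,0,0,-12,0,-160,50,-37,0,0,-16,0,-200,63,-37,0,0,-18]'
python3 -m inch '[0,0,0,0,0,0,0,0,0,0,0,0,0,0]'
python3 - <<'E'
from look import *
a=np.linspace(0,6.28,30); cyl=lambda z:np.vstack([np.c_[.0135*np.cos(a),.0135*np.sin(a),np.full(30,h)] for h in (z,z+.092)])
for c in ("side","scene","wrist"):
    s=snap(c,c+"8.png"); s["fish"]=c=="wrist"; print(c)
    for n,p,x0 in (("glue_centre",cyl(.003),[566,350,0]),("pad_centre",box(.023,.078,.004,.017),[641,75,4]),("stamp_centre",STAMP(.004),[446,208,-10])): fit(s,n,p,x0)
rel([.5667,.3501,.30],-67.4); rel([.5667,.3501,.2275],-67.4)
E
```

```text
clock: 23.0
tool_pos: [0.5599, 0.2708, 0.379]
orientation: [-179.9, 0.0, -67.0]
force: [0.2, -0.1, -1.0]
opening: 0.0873
gripper_force: 0.0
clock: 23.2
tool_pos: [0.5602, 0.2705, 0.3785]
orientation: [-180.0, 0.0, -67.0]
force: [-0.2, 0.2, -0.1]
opening: 0.0875
gripper_force: 0.0
side
glue_centre p 0.76 area 202 x y mm, yaw: [566.2 348.3 -20.2] iou 0.849
none
stamp_centre p 0.75 area 242 x y mm, yaw: [448.  205.3 -22.3] iou 0.809
scene
glue_centre p 0.61 area 805 x y mm, yaw: [566. 350. -20.] iou -0.0
none
stamp_centre p 0.49 area 239 x y mm, yaw: [447.5 213.   17.9] iou 0.709
wrist
glue_centre p 0.74 area 488 x y mm, yaw: [568.  342.4  27.2] iou 0.322
pad_centre p 0.83 area 819 x y mm, yaw: [639.9  75.6   5.1] iou 0.967
stamp_centre p 0.81 area 1954 x y mm, yaw: [452.  210.9  -7.3] iou 0.789
shift [-72.3 -36.7  77.7] len 112 turn [ 0.  -0.   0.2] j6 -21.0 F [ 0.4 -0.8 -1.3]
shift [-72.3 -36.7 150.2] len 171 turn [ 0.  -0.   0.2] j6 -21.0 F [ 0.4 -0.8 -1.3]
```

View pics/wrist8.png

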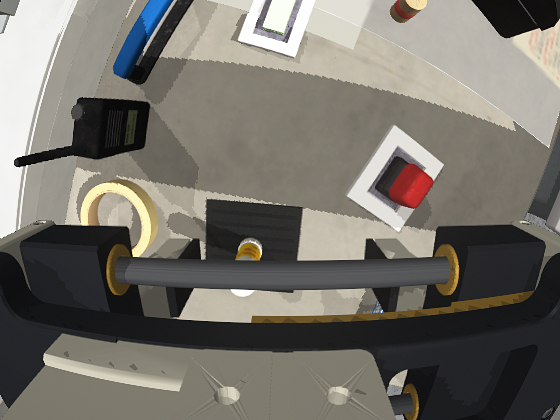

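The pad lies in its tray (278,20), the stamp is seated (405,180), and the glue stands on the mat (245,265). I'll use the earlier yaw (-26) to stay clear of the radio.

```bash
python3 -m inch '[0,-20,-10,0,0,0,-8.5,0,-40,-20,0,0,0,-17,0,-60,-30,20,0,0,-25,0,-72.3,-36.7,40,0,0,-33,0,-72.3,-36.7,60,0,0,-41]'
python3 -m inch '[0,0,0,0,0,0,0]'
python3 - <<'E'
from look import *
rel([.5667,.3500,.2275],-25.8)
E
```

```text
clock: 24.3
tool_pos: [0.5666, 0.3521, 0.3168]
orientation: [-180.0, -0.0, -25.7]
force: [-0.1, -0.8, -0.9]
opening: 0.0876
gripper_force: 0.0
clock: 24.4
tool_pos: [0.5657, 0.3502, 0.3143]
orientation: [179.7, 0.1, -26.0]
force: [-0.5, -0.3, -0.4]
opening: 0.0879
gripper_force: 0.0
shift [ 1.2 -0.7 86.8] len 87 turn [ 0.3  0.1 -0.2] j6 16.0 F [-0.5 -0.3 -0.4]
```

```bash
python3 -m inch '[0,1,-0.5,35,0,0,0,0,1,-0.5,65,0,0,0,0,1,-0.5,82,0,0,0,0,1,-0.5,88,0,0,0,0.8,1,-0.5,88,0,0,0]'
python3 -m inch '[0.8,0,0,0,0,0,0,0.8,0,0,0,0,0,0,0.8,0,0,0,0,0,0,0.8,0,0,0,0,0,0,0.8,0,0,0,0,0,0]'
python3 -m inch '[0.8,0,0,0,0,0,0,0.8,0,0,0,0,0,0,0.8,0,0,0,0,0,0,0.8,0,0,0,0,0,0,0.8,0,0,0,0,0,0]'
python3 -m inch '[0.8,0,0,-15,0,0,0,0.8,0,0,-50,0,0,0,0.8,0,0,-95,0,0,0,0.8,0,0,-140,0,0,0,0.8,0,0,-185,0,0,0]'
python3 - <<'E'
from look import *
rel([.47,.06,.425],-46); rel([.4538,-.367,.425],-67)
E
```

```text
clock: 24.9
tool_pos: [0.5679, 0.3503, 0.23]
orientation: [180.0, -0.0, -26.3]
force: [0.4, 0.3, 1.6]
opening: 0.0838
gripper_force: 0.0
clock: 25.4
tool_pos: [0.5677, 0.3505, 0.2302]
orientation: [-180.0, -0.0, -26.1]
force: [-0.2, 0.5, -0.7]
opening: 0.0449
gripper_force: 0.0
clock: 25.9
tool_pos: [0.5677, 0.3504, 0.2297]
orientation: [180.0, 0.0, -26.1]
force: [0.2, 0.6, 0.3]
opening: 0.0263
gripper_force: 30.0
clock: 26.4
tool_pos: [0.5674, 0.35, 0.418]
orientation: [-180.0, -0.0, -26.1]
force: [0.9, -0.1, -0.2]
opening: 0.0268
gripper_force: 30.0
shift [ 40.3 303.3  -7.3] len 306 turn [-0.  -0.  19.9] j6 15.0 F [ 0.9 -0.1 -0.2]
shift [213.7 693.8  -7.5] len 726 turn [-0.1 -0.  40.9] j6 15.0 F [ 0.9 -0.1 -0.2]
```

```bash
python3 -m inch '[0.8,11,35,-10,0,0,0,0.8,25,82,-15,0,0,0,0.8,40,130,-15,0,0,0,0.8,55,179,-15,0,0,0,0.8,70,227,-15,0,0,0]'
python3 -m inch '[0.8,14,46,0,0,0,0,0.8,28,92,0,0,0,0,0.8,42,138,0,0,0,0,0.8,56,184,0,0,0,0,0.8,70,230,0,0,0,0]'
python3 -m inch '[0.8,14,46,0,0,0,8,0.8,28,92,0,0,0,16,0.8,42,138,0,0,0,24,0.8,54,180,0,0,0,32,0.8,64,212,0,0,0,40]'
python3 -m inch '[0.8,0,0,0,0,0,0,0.8,0,0,0,0,0,0]'
python3 - <<'E'
from look import *
s=snap("wrist","w9.png"); s["fish"]=True
fit(s,"glue_pocket",box(.08,.08,0,.01),[453,-370,-16])
for d in ctrl.mark_of(s,"glue_pocket")[:2]: print(d["p"],d["location"])
rel([.4538,-.367,.26],-67);
E
```

```text
clock: 26.9
tool_pos: [0.5298, 0.1157, 0.4312]
orientation: [-179.9, -0.1, -26.1]
force: [0.7, -0.0, -0.3]
opening: 0.0265
gripper_force: 30.0
clock: 27.4
tool_pos: [0.4913, -0.1215, 0.4313]
orientation: [-179.9, -0.1, -26.1]
force: [1.2, 0.3, -0.9]
opening: 0.0264
gripper_force: 30.0
clock: 27.9
tool_pos: [0.4553, -0.3405, 0.431]
orientation: [-180.0, -0.1, -66.5]
force: [0.2, 0.6, -0.0]
opening: 0.0264
gripper_force: 30.0
clock: 28.1
tool_pos: [0.4559, -0.339, 0.4303]
orientation: [-180.0, -0.0, -66.2]
force: [-0.1, 0.3, 0.6]
opening: 0.0266
gripper_force: 30.0
glue_pocket p 0.75 area 4146 x y mm, yaw: [ 454.4 -366.4  -15.3] iou 0.979
0.97 [0.4528, -0.365, 0.0063]
shift [ 25.8  14.6 170.4] len 173 turn [-0. -0.  1.] j6 41.0 F [ 0.  -0.3 -0.5]
```

View pics/w9.png

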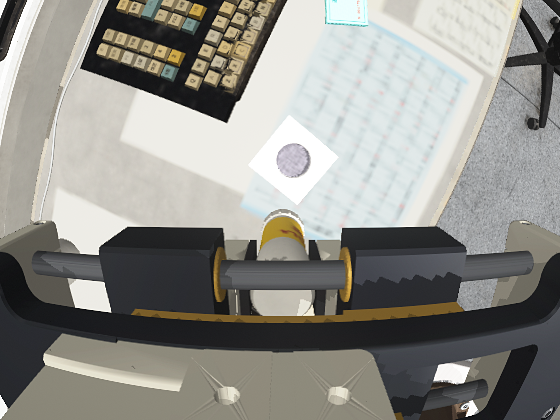

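The tube is held upright (283,250) and the round pocket is clear at (293,160). The fit agrees with the earlier ones at (454,-367). Moving over and lowering.

```bash
python3 -m inch '[0.8,13,7,10,0,0,0,0.8,26,14.5,35,0,0,0,0.8,26,14.5,75,0,0,0,0.8,26,14.5,115,0,0,0,0.8,26,14.5,150,0,0,0]'
python3 -m inch '[0.8,0,0,15,0,0,0,0.8,0,0,20,0,0,0,0.8,0,0,20,0,0,0]'
python3 - <<'E'
from look import *
rel([.454,-.3668,.2315],-67)
E
```

```text
clock: 28.75
tool_pos: [0.4535, -0.3675, 0.2777]
orientation: [180.0, 0.0, -66.0]
force: [1.2, -0.4, -0.4]
opening: 0.0263
gripper_force: 30.0
clock: 29.05
tool_pos: [0.454, -0.3677, 0.2593]
orientation: [179.9, 0.0, -66.1]
force: [-0.1, -0.7, -0.9]
opening: 0.0264
gripper_force: 30.0
shift [-0.8 -0.4 27.8] len 28 turn [0.1 0.  0.9] j6 44.0 F [-0.1 -0.7 -0.9]
```

```bash
python3 -m inch '[0.8,-0.5,-0.5,12,0,0,0,0.8,-0.5,-0.5,22,0,0,0,0.8,-0.5,-0.5,27,0,0,0,0.8,-0.5,-0.5,28,0,0,0,0.8,-0.5,-0.5,28,0,0,0]'
python3 -m inch '[0.6,0,0,0,0,0,0,0.4,0,0,0,0,0,0,0.2,0,0,0,0,0,0,0,0,0,0,0,0,0,0,0,0,0,0,0,0]'
python3 -m inch '[0,0,0,0,0,0,0,0,0,0,-25,0,0,0,0,0,0,-65,0,0,0,0,0,0,-110,0,0,0,0,0,0,-155,0,0,0]'
python3 -m inch '[0,-45,0,-10,0,0,0,0,-85,0,-20,0,0,0,0,-85,0,-20,0,0,0,0,-85,0,-20,0,0,0]'
python3 - <<'E'
from look import *
a=np.linspace(0,6.28,30); cyl=lambda z:np.vstack([np.c_[.0135*np.cos(a),.0135*np.sin(a),np.full(30,h)] for h in (z,z+.092)])
for c in ("side","wrist"):
    s=snap(c,c+"10.png"); s["fish"]=c=="wrist"
    fit(s,"glue_centre",cyl(.004),[454,-367,0]); 
    for d in ctrl.mark_of(s,"glue_centre")[:1]: print(d["p"],d["location"])
i=cv2.hconcat([cv2.imread("pics/side10.png")[150:400,180:460],cv2.imread("pics/wrist10.png")[:250,180:460]]); cv2.imwrite("pics/c10.png",cv2.resize(i,None,fx=1.4,fy=1.4))
E
```

```text
clock: 29.55
tool_pos: [0.454, -0.3673, 0.2317]
orientation: [180.0, 0.0, -66.1]
force: [0.7, 0.4, -0.8]
opening: 0.0264
gripper_force: 30.0
clock: 30.05
tool_pos: [0.454, -0.3673, 0.2319]
orientation: [-180.0, -0.0, -66.1]
force: [0.1, -1.1, 0.0]
opening: 0.0612
gripper_force: 0.0
clock: 30.55
tool_pos: [0.4537, -0.3671, 0.3883]
orientation: [180.0, 0.0, -66.1]
force: [1.5, -1.3, 0.1]
opening: 0.0876
gripper_force: 0.0
clock: 30.95
tool_pos: [0.4194, -0.2888, 0.4077]
orientation: [-179.9, -0.1, -66.0]
force: [0.6, -0.4, -0.7]
opening: 0.0875
gripper_force: 0.0
glue_centre p 0.84 area 590 x y mm, yaw: [ 453.5 -367.6  -20.5] iou 0.902
0.88 [0.4518, -0.3656, 0.0518]
glue_centre p 0.79 area 720 x y mm, yaw: [ 453.7 -366.2   24.9] iou 0.938
0.65 [0.4579, -0.37, 0.0495]
```

View pics/c10.png

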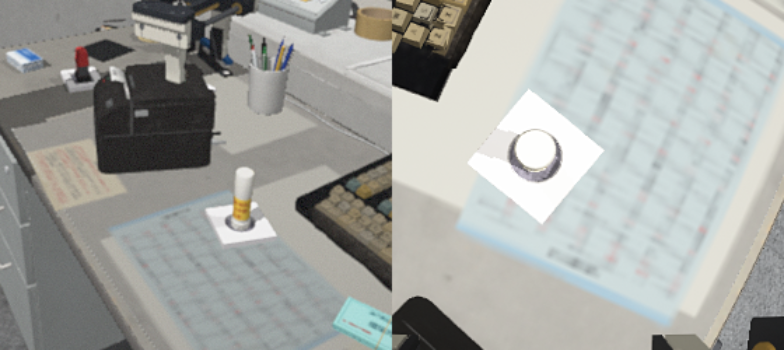

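The glue stick stands upright and centred in the round pocket, in both the side view (left crop, 242,200) and the wrist view (right crop, 535,150). The stamp still stands in its stand. All three are placed and the arm is clear.

```bash
python3 -c "
from plant import ctrl
print(ctrl.close_job())"
```

```text
the job is handed in; nothing more can be done
None
```

The stamp, glue stick and pad are each back in their own stand, and I handed the job in at about 31 s on the robot clock. The coin roll and cards were not touched as far as I saw. The final check was by camera only, and the hand-in returned no verdict.

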